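# Hang the brine dipper on the tall pot

### The job

Put the brine dipper away: hang it by its own hook over the rim of the taller of the two steel pots, with the cup hanging inside the pot and the hook's tongue outside, and let go so that it stays hanging there. Anywhere round the rim will do. Do not shove either pot out of its place.

Things in the scene. Friction and masses are not known exactly. Their poses are not given: they have to be found in the camera images.
- dipper_grip (a point): Centre of the wooden grip (upright bar 18x18 mm, 62 tall) on top of a loose steel dipper, 0.13-0.25 kg, standing on its flat-bottomed cup. 138 mm above the cup's bottom. Grip it there from above on any pair of sides. z up along the handle, hook to -x, cup (64 mm wide, 45 high) to +x, its axis 31 mm from the handle's. Below the grip: steel strip 16x3 mm (thin in x) down the cup's hook side.
- dipper_hook (a point): Middle of the underside of the dipper's hook, where a rim rests: 9 mm to -x of the grip's axis, 43 mm below its centre, 95 mm above the cup's bottom; axes as the grip. The hook is 16 mm wide; its tongue slopes down and out to 33 mm below. Gap between strip and tongue: 14 mm at the top, 28 at the mouth; the slope guides a rim in. Let go, it hangs leaning 2 to 7 degrees.
- tall_pot_rim (a point): Centre of the mouth, level with the rim's top, of the taller pot: open, round, straight-sided steel pot, 200 mm outside diameter, 130 mm high, wall 6 mm thick right up to the rim (its middle is 97 mm from the centre), 3 kg, empty, standing on the counter. z up.
- low_pot_rim (a point): Centre of the mouth, level with the rim's top, of the lower pot, too shallow to hang the dipper in: same plain steel, 170 mm outside diameter, 70 mm high, wall 6 mm, 2 kg. z up. Not used.

How it is judged:
By the outcome, as a careful person would: the job done as asked, in the order asked, and still so for the second after the job is handed in, with the robot touching nothing.
It also fails if it takes over 48 s, if anything falls off the work surface, if the arm or the gripper's body presses on something with over 40 N, if the wrist force passes 120 N, or if a joint passes its speed limit or range.

### The arm

A 6-joint arm with a two-finger parallel gripper is mounted at the origin on a cart in front of the work surface, level with it; the furniture and walls round the work are solid. World frame = base frame: x ahead of the robot, y to its left, z up, the work surface at z = 0. Lengths are in m, angles in rad, forces in N, time in s.
With the tool pointing down it reaches from about 0.25 to 0.775 m from the base axis. Payload 4 kg.
Tool frame: the origin (TCP) lies at the very end of the fingers, on their centre line; the grasp point (between the pads) lies 19 mm behind it; z points along the fingers, y is the direction in which the jaws open and shut (so a half turn about z gives the same grasp; the last joint's range is limited). The gripper opens to 94 mm and grips with 3 to 60 N. Pads are 16 mm wide; open, the fingers measure 119 mm over their backs; the gripper's body (75 mm by 177 mm) begins 78 mm behind the grasp point.
Start: joints at [1.003, 0.087, 1.371, -0, 1.684, -0.103], TCP at [0.247, 0.492, 0.206] pointing down, gripper open.
Joint ranges: [-3.1, 3.1], [-0.76, 2.03], [0.27, 2.55], [-1.08, 4.22], [0.17, 2.65], [-2.57, 2.57]. Speed limits (rad/s): [2.79, 2.79, 3.14, 3.14, 3.14, 3.14].

### API

Orientations are given as [roll, pitch, yaw] about the fixed x, y, z axes, in that order (R = Rz(yaw) Ry(pitch) Rx(roll)).
In Python, from bench import robot, snapshot, calibration gives the robot as it stands. The module is installed in compiled form; this text tells all that it offers.
- The arm moves only by the tool servo_tool, never from a script. Its argument "series" is text: rows parted by semicolons, each of 5 numbers parted by spaces: the closure, from -1 (fully open) to 1 (shut), then the shift along the tool's x, y, z in cm, then the turn about the tool's z in rad. A call has 1 to 20 rows; each row is the pose to reach, as a shift and turn from the pose commanded when the call began, along the tool's axes at that moment; what a row does not reach only later rows make up. A row lasts 1/12 s, in which the tool goes at most 41.7 mm and 7.16 degrees, less where a joint would pass 70% of its speed; a pose out of reach is approached as far as the arm can. A call with a gripper value outside its range is refused whole. The fingers move at their own pace and stop on an object; the grip force is fixed at half the most. Time passes only in rows, so rows that repeat a pose let the fingers close. It gives the time, the measured TCP pose, the force and the opening at its end, in the units of the state.
- robot.get_obs(): the state, without advancing time (a new reading comes with each control period).
- snapshot(name): name is "scene" or "top" or "wrist"; returns (picture, depth): 480x640x3 uint8, red, green, blue; 480x640 float32, m along the optical axis (not along the pixel's ray), 0 where there is no reading.
- calibration(name): a dict with "fx", "fy", "cx", "cy" (pixels), "rvec" (rotation vector, rad) and "tvec" (3), from world to camera coordinates, as OpenCV has them; the wrist camera has in their place "tool_from_camera" (4x4, takes a point from camera to tool coordinates, whose origin is the TCP and whose axes are the flange's). Camera axes: x right, y down, z forward; pixel columns grow to the right and rows downward; lengths in m; the calibration is good to about 2 mm. A picture is of the moment at which its call begins: read the wrist's pose just before it. calibration takes no time and is no camera call.
- robot.close_job(): hands the job in, once; it reports no verdict.
The state is a dict: "time": time; "joint_positions": joint angles; "qvel": joint speeds; "joint_torque": joint torques, N m; "tool_pos": TCP position; "ee_rot": TCP orientation; "wrist_force": force on the tool from outside, world axes, zero at the start; "wrist_torque": the same for the moment, N m; "width": finger opening in m.
Only numpy, scipy, OpenCV 4.12 (cv2) and the standard library are available. Lean on these libraries where they do the work, as an engineer would, in place of code of your own. Each camera call takes 0.05 s, during which the arm holds its last target. There are 200 camera calls.

## Working session

There is one attempt and no reset: what is moved stays moved. The work goes in short steps, Python scripts to look and compute and a tool call to move; the robot and the scene stay as the last step left them, time stands still between calls to the robot, and variables do not carry over. Pictures are saved under pics/ and viewed, about 8 in all and at most 12, crops included, and the job is handed in when it is done.

Besides the shell and the picture viewer there is one more tool, called after "Emit:" as a command line: name --argument value ..., lists and objects as JSON in quotes. servo_tool: Moves the arm, as the interface text tells. Its arguments: {"type":"object","properties":{"series":{"type":"string"}},"required":["series"]}

```bash
mkdir -p pics
cat > h.py <<'E'
import numpy as np, cv2
from bench import robot, snapshot, calibration
def world(name, d, obs=None):
    c=calibration(name); v,u=np.mgrid[0:480,0:640]
    P=np.stack([(u-c['cx'])/c['fx']*d,(v-c['cy'])/c['fy']*d,d],-1)
    if name=='wrist':
        from scipy.spatial.transform import Rotation as R
        T=np.array(c['tool_from_camera']); P=P@T[:3,:3].T+T[:3,3]
        M=R.from_euler('xyz',obs['ee_rot']).as_matrix(); return P@M.T+np.array(obs['tool_pos'])
    M=cv2.Rodrigues(np.array(c['rvec'],float))[0]
    return (P-np.array(c['tvec']).ravel())@M
def save(n,p): cv2.imwrite('pics/'+n,p[:,:,::-1])
E
python3 - <<'E'
from h import *
o=robot.get_obs(); print(o)
for n in('scene','top'):
    p,d=snapshot(n); save(n+'0.png',p); np.savez(n+'0.npz',p=p,d=d)
    W=world(n,d); c=calibration(n); M=cv2.Rodrigues(np.array(c['rvec'],float))[0]; print(n,'cam at',-M.T@np.array(c['tvec']).ravel())
a=cv2.imread('pics/scene0.png');b=cv2.imread('pics/top0.png')
E
```

```text
{'time': 0.0, 'joint_positions': array([ 1.00289563e+00,  8.79460605e-02,  1.37222028e+00,  6.48332056e-06,
        1.68359115e+00, -1.03093501e-01]), 'qvel': array([ 0.00057379,  0.00053407,  0.00040811,  0.00048296, -0.00081759,
       -0.00095158]), 'joint_torque': array([-4.67530608e-04, -3.40190864e+01, -3.02424145e+01,  7.15427916e-02,
        3.32187396e-02, -1.74462739e-04]), 'tool_pos': array([0.24624646, 0.49119511, 0.2043263 ]), 'ee_rot': array([-3.13943998e+00, -2.29194431e-04,  2.67678594e+00]), 'wrist_force': array([1.06307209, 1.22542451, 0.6129249 ]), 'wrist_torque': array([-0.02390047, -0.03260327,  0.01941358]), 'width': 0.09435616175269639}
scene cam at [-0.2188945  -0.45056241  0.63106909]
top cam at [0.29745969 0.0048672  1.30026411]
```

View pics/scene0.png

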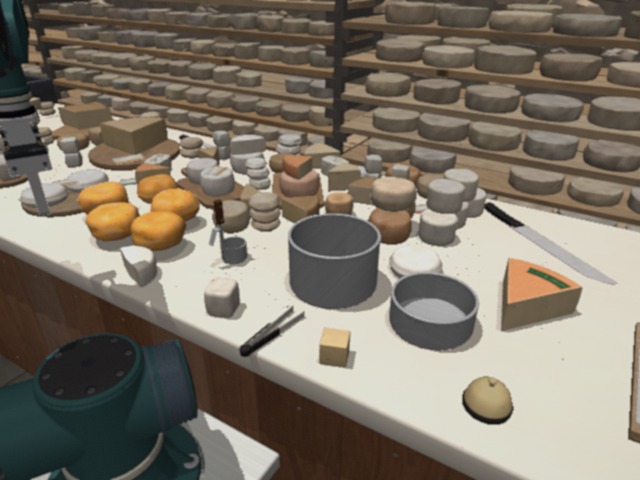

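View pics/top0.png

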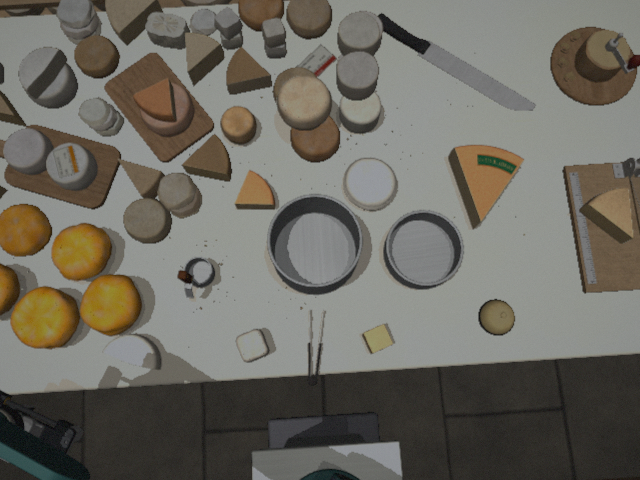

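The top view shows the dipper with its grip at about (184,276) and cup at (202,271). The tall pot is at (315,243) and the low pot at (424,248). Next I measure them.

```bash
cat > m.py <<'E'
from h import *
from scipy.optimize import least_squares
def circ(xy):
    r=least_squares(lambda q:np.hypot(*(xy-q[:2]).T)-q[2],[*xy.mean(0),.09],loss='soft_l1',f_scale=.002); return r.x
z=np.load('top0.npz');p,d=z['p'],z['d'];W=world('top',d)
u,v=np.meshgrid(range(640),range(480))
def sel(box,lo,hi): return (u>=box[0])&(u<box[1])&(v>=box[2])&(v<box[3])&(W[...,2]>lo)&(W[...,2]<hi)&(d>0)
for n,box,lo,hi in(('tall',(258,372,185,303),.115,.145),('low',(375,475,200,300),.055,.085)):
    m=sel(box,lo,hi); print(n,m.sum(),np.median(W[m],0),circ(W[m][:,:2]))
m=sel((160,225,245,310),.02,.3)
for a,b in((.02,.06),(.06,.1),(.1,.15),(.15,.2)):
    k=m&sel((0,640,0,480),a,b); 
    if k.any():print(a,k.sum(),np.c_[W[k].min(0),np.median(W[k],0),W[k].max(0)].round(3).tolist())
hsv=cv2.cvtColor(p,cv2.COLOR_RGB2HSV)
z=np.load('scene0.npz');ps,ds=z['p'],z['d'];S=world('scene',ds)
k=(abs(S[...,0]-W[276,184,0])<.06)&(abs(S[...,1]-W[276,184,1])<.06)&(S[...,2]>.01)&(ds>0)
for a in np.arange(.0,.18,.02):
    q=S[k&(S[...,2]>a)&(S[...,2]<=a+.02)]
    if len(q):print('s',round(a,2),len(q),q.mean(0).round(4),q.min(0).round(3),q.max(0).round(3))
big=cv2.resize(p[240:315,155:235],None,fx=7,fy=7,interpolation=cv2.INTER_CUBIC)
b2=cv2.resize(ps[190:270,190:255],(480,525)and None,fx=6.56,fy=6.56,interpolation=cv2.INTER_CUBIC)[:525]
save('crop.png',cv2.resize(np.hstack([big[:525],b2]),None,fx=.8,fy=.8))
E
python3 m.py
```

```text
tall 1104 [ 0.58604762 -0.00402317  0.12892238] [ 0.57327989 -0.00553924  0.09627477]
low 941 [ 0.56402695 -0.2555429   0.06863364] [ 0.55540962 -0.24483251  0.08160333]
0.02 226 [[0.507, 0.547, 0.571], [0.225, 0.251, 0.288], [0.021, 0.039, 0.06]]
0.06 105 [[0.477, 0.49, 0.509], [0.256, 0.267, 0.278], [0.061, 0.088, 0.1]]
0.1 68 [[0.493, 0.503, 0.517], [0.254, 0.257, 0.274], [0.1, 0.126, 0.149]]
0.15 94 [[0.501, 0.509, 0.521], [0.253, 0.263, 0.273], [0.15, 0.166, 0.173]]
s 0.0 112 [0.5307 0.2483 0.0152] [0.508 0.224 0.01 ] [0.567 0.286 0.02 ]
s 0.02 263 [0.5345 0.2514 0.0301] [0.51  0.223 0.02 ] [0.567 0.287 0.04 ]
s 0.04 111 [0.5314 0.2531 0.0454] [0.508 0.224 0.04 ] [0.567 0.288 0.06 ]
s 0.06 70 [0.4975 0.2661 0.0711] [0.479 0.256 0.06 ] [0.515 0.278 0.08 ]
s 0.08 91 [0.5    0.2647 0.0915] [0.487 0.255 0.08 ] [0.515 0.276 0.1  ]
s 0.1 52 [0.5084 0.2598 0.1114] [0.493 0.253 0.1  ] [0.519 0.27  0.12 ]
s 0.12 74 [0.5081 0.2591 0.1299] [0.502 0.252 0.12 ] [0.521 0.271 0.139]
s 0.14 76 [0.5084 0.2591 0.1498] [0.501 0.253 0.14 ] [0.521 0.273 0.16 ]
s 0.16 53 [0.5096 0.2607 0.1656] [0.502 0.253 0.161] [0.522 0.273 0.17 ]
```

View pics/crop.png

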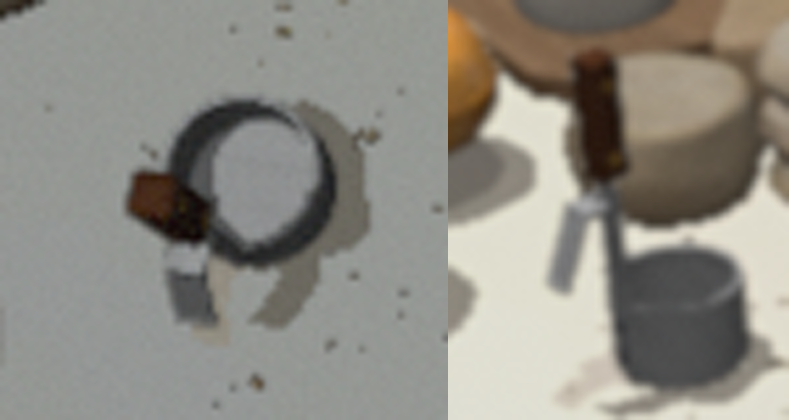

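Emit:
servo_tool --series "-1 0 0 -4 0; -1 -6 -1.5 -5.5 0.1; -1 -33.9 -8.5 -5.5 1.33; -1 -33.9 -8.5 -5.5 1.33; -1 -33.9 -8.5 -5.5 1.33; -1 -33.9 -8.5 -5.5 1.33; -1 -33.9 -8.5 -5.5 1.33; -1 -33.9 -8.5 -5.5 1.33; -1 -33.9 -8.5 -5.5 1.33; -1 -33.9 -8.5 -5.5 1.33; -1 -33.9 -8.5 -5.5 1.33; -1 -33.9 -8.5 -5.5 1.33; -1 -33.9 -8.5 -5.5 1.33; -1 -33.9 -8.5 -5.5 1.33; -1 -33.9 -8.5 -5.5 1.33; -1 -33.9 -8.5 -5.5 1.33; -1 -33.9 -8.5 -5.5 1.33; -1 -33.9 -8.5 -5.5 1.33"

```text
time: 1.6
tool_pos: [0.5113, 0.264, 0.2606]
ee_rot: [3.141, -0.0, 1.348]
wrist_force: [0.3, 0.5, 0.3]
width: 0.094
```

```bash
cat > w.py <<'E'
from h import *
import sys
o=robot.get_obs(); p,d=snapshot('wrist'); n=sys.argv[1]; save(n+'.png',p); np.savez(n+'.npz',p=p,d=d)
W=world('wrist',d,o); print(o['time'],o['tool_pos'],o['ee_rot'],o['wrist_force'],o['width'])
print(np.array(calibration('wrist')['tool_from_camera']).round(3).tolist())
ok=(d>0)&(abs(W[...,0]-.52)<.07)&(abs(W[...,1]-.26)<.07)
for a,b in((.0,.01),(.01,.04),(.04,.055),(.06,.1),(.1,.16),(.16,.18)):
    q=W[ok&(W[...,2]>a)&(W[...,2]<b)]
    if len(q)>5:
        r=cv2.minAreaRect((q[:,:2]*1000).astype(np.float32)); print(a,b,len(q),q.mean(0).round(4),q.min(0).round(4),q.max(0).round(4),r)
E
python3 w.py w1
```

```text
1.6 [0.51125724 0.26400289 0.26057439] [ 3.14144125e+00 -9.82664409e-05  1.34805846e+00] [0.25995805 0.51848664 0.27367959] 0.09395480623704931
[[0.001, -0.974, -0.227, 0.065], [1.0, 0.001, -0.001, -0.001], [0.001, -0.227, 0.974, -0.18], [0.0, 0.0, 0.0, 1.0]]
0.0 0.01 8920 [0.5207 0.2656 0.0022] [0.45 0.19 0.  ] [0.59   0.33   0.0099] ((519.999267578125, 260.0064392089844), (139.97711181640625, 139.968017578125), 0.005354519002139568)
0.01 0.04 386 [0.5448 0.2499 0.0255] [0.5076 0.2289 0.01  ] [0.5697 0.2898 0.0399] ((541.3121337890625, 259.66015625), (58.26259231567383, 61.3033332824707), 24.32915496826172)
0.04 0.055 394 [0.5464 0.2582 0.0456] [0.5109 0.2266 0.04  ] [0.5721 0.2898 0.0539] ((543.1432495117188, 258.80230712890625), (58.19719314575195, 62.9044189453125), 10.808099746704102)
0.06 0.1 247 [0.49   0.2707 0.0859] [0.4768 0.2603 0.0613] [0.5132 0.2797 0.1   ] ((494.99200439453125, 268.67633056640625), (15.718470573425293, 34.04271697998047), 77.34233093261719)
0.1 0.16 254 [0.5078 0.2719 0.1255] [0.4921 0.261  0.1   ] [0.5205 0.2759 0.16  ] ((506.4640808105469, 267.6376647949219), (14.825546264648438, 27.956714630126953), 85.36099243164062)
0.16 0.18 449 [0.5109 0.2662 0.1689] [0.501  0.2551 0.1601] [0.5206 0.2749 0.1727] ((510.913818359375, 264.9889831542969), (18.479480743408203, 17.77091407775879), 77.65950775146484)
```

View pics/w1.png

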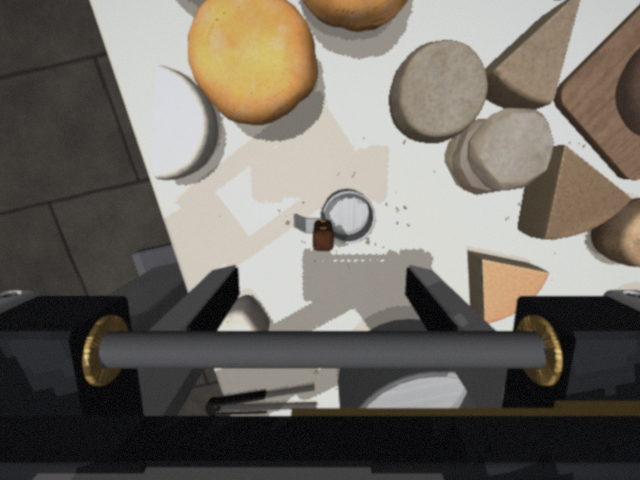

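The wrist view puts the grip at (0.511, 0.265), yaw about -12.3°, which agrees with the top view. The jaws are already aligned, so I descend and grip.

Emit:
servo_tool --series "-1 0 0 4 0; -1 0 0 8 0; -1 0 0 11 0; -1 0 0 13 0; -1 0 0 14 0; -1 0 0 14 0; -1 0 0 14 0; 1 0 0 14 0; 1 0 0 14 0; 1 0 0 14 0; 1 0 0 14 0; 1 0 0 14 0; 1 0 0 14 0; 1 0 0 14 0; 1 0 0 14 0; 1 0 0 14 0"

```text
time: 2.98
tool_pos: [0.5114, 0.2637, 0.1204]
ee_rot: [-3.142, -0.0, 1.347]
wrist_force: [0.1, -0.1, 0.2]
width: 0.0378
```

Emit:
servo_tool --series "1 0 0 0 0; 1 0 0 0 0; 1 0 0 0 0; 1 0 0 0 0; 1 0 0 0 0; 1 0 0 0 0; 1 0 0 0 0"

```text
time: 3.57
tool_pos: [0.5115, 0.2637, 0.1205]
ee_rot: [3.141, -0.0, 1.347]
wrist_force: [-0.1, 0.4, -0.5]
width: 0.0178
```

Emit:
servo_tool --series "1 0 0 -1 0; 1 0 0 -3 0; 1 0 0 -6 0; 1 0 0 -9 0; 1 0 0 -12 0; 1 0 0 -15 0; 1 0 0 -17 0; 1 0 0 -18 0; 1 0 0 -18 0; 1 0 0 -18 0; 1 0 0 -18 0"

```text
time: 4.48
tool_pos: [0.5108, 0.2635, 0.2981]
ee_rot: [-3.138, 0.002, 1.347]
wrist_force: [0.4, -0.2, -1.3]
width: 0.0173
```

Run:
```python
from h import *
from scipy.spatial.transform import Rotation as R
o=robot.get_obs(); t=o['tool_pos']; M=R.from_euler('xyz',o['ee_rot']).as_matrix(); print(t,o['ee_rot'],o['width'],o['wrist_force'])
for n in('scene','top','wrist'):
    oo=robot.get_obs();p,d=snapshot(n); save(n+'2.png',p); np.savez(n+'2.npz',p=p,d=d); W=world(n,d,oo)
    L=W-t
    # dipper frame: x' = jaw axis pointing +x
    ex=M[:,1]*np.sign(M[0,1]); ey=np.array([-ex[1],ex[0],0])
    q=np.stack([L@ex,L@ey,L[...,2]],-1)[(d>0)]
    q=q[(abs(q[:,0])<.09)&(abs(q[:,1])<.06)&(q[:,2]<-.0)&(q[:,2]>-.15)]
    print(n)
    for a in np.arange(-.14,0,.01):
        k=q[(q[:,2]>a)&(q[:,2]<=a+.01)]
        if len(k)>4: print(round(a,3),len(k),k.mean(0).round(4),k.min(0).round(4),k.max(0).round(4))
z=np.load('scene2.npz');a=z['p']
save('lift.png',cv2.resize(a[100:280,150:400],None,fx=3,fy=3))
```

```text
[0.51082377 0.26348144 0.29813014] [-3.13815531e+00  2.22021491e-03  1.34679185e+00] 0.01731503157603191 [ 0.37270266 -0.19149481 -1.34714676]
scene
-0.12 98 [ 0.0187 -0.021  -0.1143] [-0.0015 -0.032  -0.1196] [ 0.0537  0.0058 -0.1101]
-0.11 116 [ 0.0174 -0.02   -0.1048] [-0.0024 -0.0361 -0.11  ] [ 0.0547  0.0198 -0.1   ]
-0.1 162 [ 0.0274 -0.008  -0.0948] [-0.001  -0.034  -0.0998] [ 0.0621  0.033  -0.0901]
-0.09 214 [ 0.0303 -0.0034 -0.085 ] [-0.0025 -0.035  -0.09  ] [ 0.0625  0.0337 -0.0801]
-0.08 131 [ 0.0301 -0.0047 -0.0769] [-0.0028 -0.0333 -0.08  ] [ 0.0633  0.0319 -0.0709]
-0.07 22 [ 0.0003 -0.0008 -0.065 ] [-0.002  -0.0101 -0.0692] [ 0.002   0.0086 -0.0606]
-0.06 39 [-0.0135 -0.0012 -0.0544] [-0.0324 -0.0102 -0.059 ] [ 0.0054  0.0077 -0.0501]
-0.05 48 [-0.0159 -0.0008 -0.0451] [-0.0299 -0.009  -0.05  ] [ 0.0022  0.0107 -0.04  ]
-0.04 52 [-0.0112 -0.0008 -0.0349] [-0.0261 -0.0099 -0.04  ] [ 0.0025  0.0098 -0.0301]
-0.03 57 [-0.0105 -0.0022 -0.0238] [-0.0211 -0.0104 -0.0294] [ 0.0023  0.009  -0.0201]
-0.02 19 [-0.0004 -0.0032 -0.0147] [-0.0069 -0.0095 -0.0196] [ 0.0068  0.0071 
[... 980 characters left out ...]
-0.08 821 [ 0.0363  0.0071 -0.0754] [-0.0026 -0.0298 -0.08  ] [ 0.0612  0.0328 -0.0715]
-0.07 13 [-0.0015  0.0087 -0.065 ] [-0.0025  0.0083 -0.0697] [-0.0003  0.009  -0.0605]
-0.06 77 [-0.0278  0.0035 -0.0529] [-0.0346 -0.006  -0.0595] [-0.0003  0.0092 -0.0502]
-0.05 125 [-0.0264  0.003  -0.0448] [-0.0323 -0.0061 -0.0498] [-0.0003  0.0092 -0.04  ]
-0.04 124 [-0.0224  0.0035 -0.0349] [-0.0283 -0.0063 -0.0399] [-0.0003  0.0093 -0.03  ]
-0.03 309 [-0.0142  0.006  -0.0225] [-0.0232 -0.0024 -0.0299] [-0.0003  0.0094 -0.02  ]
-0.02 58 [-0.0104  0.0067 -0.019 ] [-0.0184  0.0019 -0.02  ] [-0.0003  0.0092 -0.0137]
-0.01 115 [-0.0012  0.0097 -0.0044] [-0.0128  0.0061 -0.0096] [ 0.0077  0.0109 -0.0001]
```

View pics/lift.png

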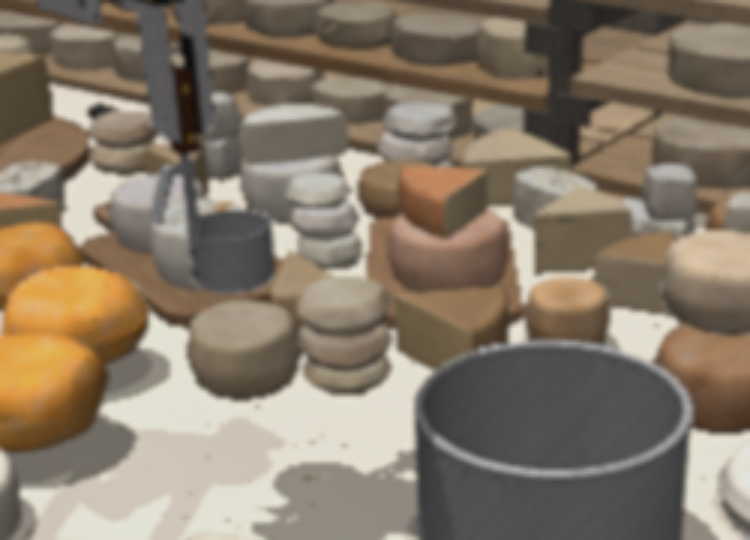

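It hangs upright in the jaws: strip and tongue are at the expected offsets, and the cup bottom is 119 mm below the TCP. Next I carry it over the near side of the rim, staying high.

Emit:
servo_tool --series "1 -0.7 0.1 0 0; 1 -2 0.3 0 0; 1 -4 0.5 0 0; 1 -6.5 0.8 0 0; 1 -9 1.2 0 0; 1 -11.5 1.5 0 0; 1 -14 1.8 0 0; 1 -16.5 2.1 0 0; 1 -19 2.5 0 0; 1 -21.2 2.8 0 0; 1 -23 3 0 0; 1 -24.2 3.15 0 0; 1 -24.8 3.2 0 0; 1 -24.8 3.2 0 0; 1 -24.8 3.2 0 0; 1 -24.8 3.2 0 0; 1 -24.8 3.2 0 0"

```text
time: 6.05
tool_pos: [0.4877, 0.0157, 0.3004]
ee_rot: [-3.141, -0.0, 1.348]
wrist_force: [0.4, 1.0, -1.6]
width: 0.018
```

```bash
cat > r.py <<'E'
from h import *
from scipy.optimize import least_squares
from scipy.spatial.transform import Rotation as R
import sys
tag=sys.argv[1]
o=robot.get_obs(); t=o['tool_pos']; M=R.from_euler('xyz',o['ee_rot']).as_matrix(); ex=M[:,1]*np.sign(M[0,1]); ex[2]=0; ey=np.array([-ex[1],ex[0],0])
print(o['time'],t,o['ee_rot'],o['width'],o['wrist_force'])
C0=np.array([.573,-.0055]); allp=[]
for n in('scene','top','wrist'):
    oo=robot.get_obs();p,d=snapshot(n); save(n+tag+'.png',p); W=world(n,d,oo)
    r=np.hypot(W[...,0]-C0[0],W[...,1]-C0[1])
    k=(d>0)&(W[...,2]>.1245)&(W[...,2]<.136)&(r>.085)&(r<.109)
    a=np.arctan2(W[...,1]-C0[1],W[...,0]-C0[0])
    k&=(abs(np.angle(np.exp(1j*(a-2.92))))>.35)|(t[2]>.28)
    q=W[k]
    if len(q)<30: print(n,len(q));continue
    f=lambda q:least_squares(lambda c:np.hypot(q[:,0]-c[0],q[:,1]-c[1])-.097,C0,loss='soft_l1',f_scale=.003).x
    c=f(q); print(n,len(q),'z',np.median(q[:,2]).round(4),'c',c.round(4),'ang span',np.histogram(a[k],8,(-np.pi,np.pi))[0])
    g=c-.088*ex[:2]-t[:2]; print('  rim->need along ex,ey',(g@ex[:2]).round(4),(g@ey[:2]).round(4))
    L=W-t; Q=np.stack([L@ex,L@ey,L[...,2]],-1)[d>0]
    s=Q[(abs(Q[:,0])<.04)&(abs(Q[:,1])<.015)&(Q[:,2]<-.03)&(Q[:,2]>-.06)]
    if len(s): print('  dipper strip/hook band',len(s),s.min(0).round(4),s.max(0).round(4))
E
python3 r.py 3
```

```text
6.05 [0.48765819 0.01566889 0.30041376] [-3.14144491e+00 -4.08368492e-04  1.34831668e+00] 0.017971351784306828 [ 0.38219233  1.01019847 -1.63145089]
scene 617 z 0.129 c [ 0.5745 -0.007 ] ang span [133 112  63  81  71  10  59  88]
  rim->need along ex,ey 0.0017 -0.003
  dipper strip/hook band 190 [-0.0335 -0.0091 -0.06  ] [ 0.0022  0.0099 -0.0302]
top 346 z 0.1295 c [ 0.5744 -0.0052] ang span [ 60 111  78   0   0   0  94   3]
  rim->need along ex,ey 0.0012 -0.0013
wrist 2988 z 0.1308 c [ 0.5729 -0.005 ] ang span [ 24   0 282 571 600 556 526 429]
  rim->need along ex,ey -0.0003 -0.0014
  dipper strip/hook band 326 [-0.0345 -0.0064 -0.0595] [-0.0002  0.0093 -0.03  ]
```

View pics/scene3.png

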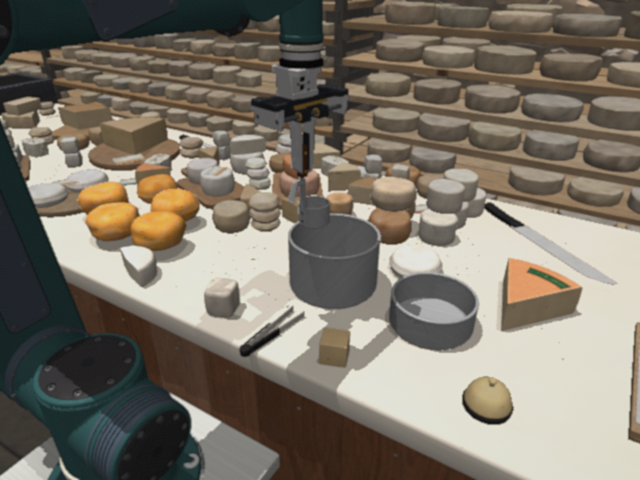

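All three views agree: the rim is within about 2 mm of where it should be, and scene's offset is common to dipper and pot. The scene picture shows the cup over the near rim at (315,212). I lower it part-way and check.

Emit:
servo_tool --series "1 0 0 1 0; 1 0 0 2.5 0; 1 0 0 4 0; 1 0 0 5.5 0; 1 0 0 7 0; 1 0 0 8.5 0; 1 0 0 10 0; 1 0 0 11 0; 1 0 0 12 0; 1 0 0 12.5 0; 1 0 0 12.5 0; 1 0 0 12.5 0; 1 0 0 12.5 0"

```text
time: 7.28
tool_pos: [0.4881, 0.0148, 0.1764]
ee_rot: [3.14, -0.0, 1.347]
wrist_force: [-0.5, -0.3, -1.5]
width: 0.0182
```

```bash
python3 r.py 4; python3 -c "
import cv2;a=cv2.imread('pics/scene4.png')[140:320,230:420];b=cv2.imread('pics/wrist4.png')[150:330,230:430]
import numpy as np;cv2.imwrite('pics/c4.png',cv2.resize(np.hstack([a,b]),None,fx=2,fy=2))"
```

```text
7.2833 [0.48806779 0.0147582  0.17639224] [ 3.14005690e+00 -2.46406371e-04  1.34678632e+00] 0.018168073786415686 [-0.49501141 -0.32787701 -1.52221769]
scene 558 z 0.129 c [ 0.5743 -0.0069] ang span [113 114  68  82  91  24  46  20]
  rim->need along ex,ey 0.0009 -0.002
  dipper strip/hook band 187 [-0.0331 -0.0148 -0.0595] [ 0.0027  0.0097 -0.0306]
top 533 z 0.1293 c [ 0.5737 -0.0051] ang span [ 50 114 117 111 105   0  36   0]
  rim->need along ex,ey -0.0001 -0.0003
wrist 6224 z 0.1307 c [ 0.5726 -0.0051] ang span [   6    0  162 1497 1555 1429 1268  307]
  rim->need along ex,ey -0.0011 -0.0006
  dipper strip/hook band 478 [-0.0343 -0.0061 -0.0589] [-0.      0.015  -0.0302]
```

View pics/c4.png

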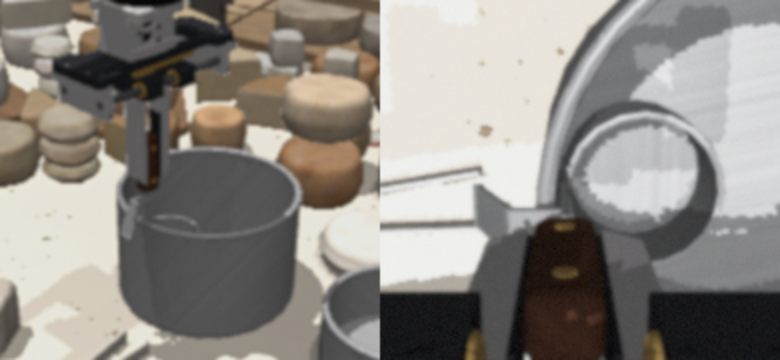

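The crop shows the tongue outside the wall at left, the cup inside, and the wall between them. The wrist force is nil. Final lowering, in slow steps.

Emit:
servo_tool --series "1 0 0 0.5 0; 1 0 0 1 0; 1 0 0 1.4 0; 1 0 0 1.7 0; 1 0 0 1.9 0; 1 0 0 2.0 0; 1 0 0 2.0 0; 1 0 0 2.0 0"

```text
time: 8.1
tool_pos: [0.4878, 0.0148, 0.1555]
ee_rot: [3.141, -0.0, 1.347]
wrist_force: [-0.2, 0.2, -2.3]
width: 0.0179
```

Emit:
servo_tool --series "1 0 0 0.1 0; 1 0 0 0.15 0; 1 0 0 0.15 0; 1 0 0 0.15 0"

```text
time: 8.43
tool_pos: [0.4878, 0.0148, 0.1554]
ee_rot: [3.14, -0.0, 1.347]
wrist_force: [-0.6, -0.3, 5.9]
width: 0.0177
```

Contact: force +6 N upward and the hook is seated. I release and rise.

Emit:
servo_tool --series "1 0 0 -0.1 0; 0.4 0 0 -0.1 0; 0 0 0 -0.1 0; -0.5 0 0 -0.1 0; -1 0 0 -0.1 0; -1 0 0 -0.1 0; -1 0 0 -0.1 0; -1 0 0 -0.1 0; -1 0 0 -0.1 0; -1 0 0 -0.1 0; -1 0 0 -0.1 0; -1 0 0 -0.1 0; -1 0 0 -0.1 0; -1 0 0 -0.1 0; -1 0 0 -0.1 0; -1 0 0 -0.1 0; -1 0 0 -0.1 0; -1 0 0 -0.1 0"

```text
time: 9.93
tool_pos: [0.4876, 0.0148, 0.155]
ee_rot: [3.142, -0.0, 1.347]
wrist_force: [0.0, -0.5, 0.0]
width: 0.094
```

Emit:
servo_tool --series "-1 0 0 -1 0; -1 0 0 -3 0; -1 0 0 -6 0; -1 0 0 -9 0; -1 0 0 -12 0; -1 0 0 -14 0; -1 0 0 -15 0; -1 0 0 -15 0; -1 0 0 -15 0; -1 0 0 -15 0; -1 0 0 -15 0; -1 0 0 -15 0"

```text
time: 10.93
tool_pos: [0.487, 0.0149, 0.3032]
ee_rot: [-3.138, 0.0, 1.347]
wrist_force: [-0.3, -0.1, 0.7]
width: 0.0937
```

```bash
python3 r.py 5; python3 -c "
import cv2;a=cv2.imread('pics/scene5.png')[140:320,230:420];b=cv2.imread('pics/wrist5.png')[150:330,230:430]
import numpy as np;cv2.imwrite('pics/c5.png',cv2.resize(np.hstack([a,b]),None,fx=2,fy=2))"
```

```text
10.9333 [0.48699774 0.01485145 0.3031811 ] [-3.13826208e+00  3.89517685e-04  1.34678793e+00] 0.09373502768471821 [-0.3350526  -0.0994569   0.66337177]
scene 724 z 0.1292 c [ 0.574  -0.0071] ang span [128 115  64  80  94  45  60 138]
  rim->need along ex,ey 0.0017 -0.002
top 338 z 0.1298 c [ 0.5745 -0.0053] ang span [ 52 113  74   0   0   0  99   0]
  rim->need along ex,ey 0.0018 -0.0002
wrist 3654 z 0.1308 c [ 0.5731 -0.0044] ang span [400 392 226 564 580 558 517 417]
  rim->need along ex,ey 0.0003 0.0004
```

View pics/c5.png

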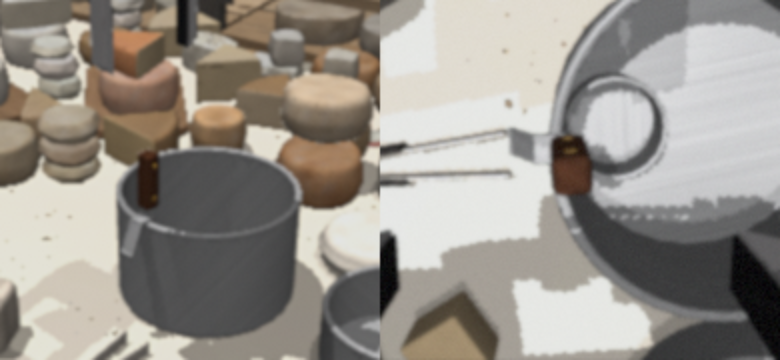

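The dipper is hanging with the cup inside and the tongue outside (scene crop: grip at (148,180), tongue at (130,237)). The pot hasn't moved and the gripper is well clear.

```bash
python3 -c "
from bench import robot
print(robot.close_job())"
```

```text
the job is handed in; nothing more can be done
None
```

The brine dipper is hanging by its hook on the near rim of the taller pot, and the job is handed in. I gripped it by its wooden grip, carried it over the rim, lowered it until the hook took the weight (about 6 N), opened the jaws and rose clear.

- **Dipper:** the last pictures show the cup inside the pot and the tongue outside. It stayed put after release.
- **Pots:** the tall pot's centre is within about 1 mm of where it was before the hanging. I never went near the low pot.
- **Robot:** the gripper is about 15 cm up and touching nothing. The arm finished at about 11 s, well under the 48 s limit.
- **Disagreement:** the three cameras differed by 1–3 mm on the pot's position, within or just beyond the stated calibration. Where a camera saw both dipper and pot, the offset was shared, so it did not affect the fit.

No check failed.

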